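Bed the mosaic row on the mirror border

ROBOT

A 7-joint arm with a two-finger parallel gripper is mounted at the origin on the work surface. World frame = base frame: x ahead of the robot, y to its left, z up, the work surface at z = 0. Lengths are in m, angles in rad, forces in N, time in s.
With the tool pointing down it reaches from about 0.4 to 0.85 m from the base axis. Payload 4.5 kg.
Tool frame: the origin (TCP) lies midway between the tips of the shut fingers; the grasp point (between the pads) lies 19 mm behind it; z points along the fingers, y is the line along which they close (so a half turn about z gives the same grasp; the last joint's range is limited). The gripper opens to 88 mm and grips with 3 to 60 N. Pads are 18 mm wide; open, the fingers measure 123 mm over their backs; the gripper's body (75 mm by 187 mm) begins 45 mm behind the grasp point.
Start: joints at [1.161, 0.689, -0.195, 1.565, 0.157, 0.902, -0.215], TCP at [0.268, -0.564, 0.239] pointing down, gripper open.
Joint ranges: [-3.01, 3.01], [-0.46, 2.08], [-1.47, 1.51], [0.13, 2.56], [-1, 4.14], [0.04, 2.09], [-2.66, 2.66]. Speed limits (rad/s): [2.57, 2.57, 3.14, 3.14, 3.14, 3.14, 3.14].

INTERFACE

Orientations are given as a unit quaternion [x, y, z, w].
In Python, from plant import * gives the robot as it stands.
- The arm moves only by the tool send_rows, never from a script. Its argument "targets" is a list of rows, each a list of 2 entries, a list of its own where there are three numbers: the shift along the tool's x, y, z in units of 0.3 m (1.0 is 0.3 m), then the turn, a rotation vector about the tool's x, y, z in units of pi rad (1.0 is pi rad). A call has 1 to 12 rows; each row is the pose to reach, as a shift and turn from the pose commanded when the call began, along the tool's axes at that moment, turning the shorter way round; what a row does not reach only later rows make up. A row lasts 1/8 s, in which the tool goes at most 62.5 mm and 10.7 degrees, less where a joint would pass 70% of its speed; a pose out of reach is approached as far as the arm can. A call with a number of a shift or a turn outside -1 to 1 is refused whole. A call with a gripper value outside its range is refused whole. "fingers" is the opening, from 0 (shut) to 1 (fully open), set as the call begins (left out, the last holds). The fingers move at their own pace and stop on an object; "newtons" is the grip in N (left out, the last holds). Time passes only in rows, so rows that repeat a pose let the fingers close. It gives the time, the measured TCP pose, the force, the opening and the grip force at its end, in the units of the state.
- get_state(): the state, without advancing time (a new reading comes with each control period).
- snapshot(name): name is "scene" or "top" or "wrist"; returns a dict with "img" (384x512x3 uint8, blue, green, red), "fx", "fy", "cx", "cy" (pixels), "cam_to_world" (4x4, takes a point from camera to world coordinates); the wrist camera has in their place "T_tool_cam" (4x4, takes a point from camera to tool coordinates, whose origin is the TCP and whose axes are the flange's). Camera axes: x right, y down, z forward; pixel columns grow to the right and rows downward; lengths in m; the calibration is good to about 2 mm. A picture is of the moment at which its call begins: read the wrist's pose just before it. There is no depth.
- finish_job(): hands the job in; it is judged then, once.
The state is a dict: "clock": time; "q": joint angles; "qd": joint speeds; "joint_torque": joint torques, N m; "tool_pos": TCP position; "eef_rot": TCP orientation; "contact_force": force on the tool from outside, world axes, zero at the start; "moment": the same for the moment, N m; "opening": opening from 0.0 (shut) to 1.0 (fully open); "finger_force": force on a finger pad.
Only numpy, scipy, OpenCV 4.12 (cv2) and the standard library are available. Lean on these libraries where they do the work, as an engineer would, in place of code of your own. Each camera call takes 0.05 s, during which the arm holds its last target. There are 200 camera calls.

TASK

Seven freshly laid tiles stand proud in the border of the round mirror: with the closed fingertips, press them down one after the other until each is level with the wooden rims, beginning with the tile beside the glass stone and working along the row to its open end. Then, still with closed fingers, stroke lightly back along the tops of the whole row, from the open end to the stone, to feel that none stands up. Press gently, pick nothing up, and leave the mirror and the things around it where they are.

Things in the scene. Friction and masses are not known exactly. Their poses are not given: they have to be found in the camera images.
- mirror: round wall mirror, 320 mm across, about 1.9 kg, lying loose on the table, a brass hanging plate sticking out of its edge on its +x side. Origin: centre of its underside, z up. Plywood base 12 mm thick with two raised wooden rims, a border channel between them, and the glass inside (its face 16 mm above the table). The row of tiles is on its -x side
- rim (a point): point on the top of the outer wooden rim on the mirror's -x side, 150 mm from the mirror's centre. Outer rim: radius 139 to 160 mm; inner rim: radius 103 to 111 mm; both tops 20 mm above the table. The channel between them is 28 mm wide and empty but for the seven tiles and the glass stone
- stone (a point): top of the set glass stone, a fixed dome 26 mm across rising to 25.5 mm above the table, in the channel beyond tile 1, 37 mm from that tile's centre
- tile_1_top (a point): centre of the top face of tile 1 of 7 (white ceramic square, 24 x 24 x 8 mm), 125 mm from the mirror's centre, 141.2 degrees counter-clockwise (seen from above) from the mirror's x axis; neighbours are 28 mm apart. The tile is home when this point is 20 mm above the table, level with the rims. Tile 1 is next to the stone
- tile_2_top (a point): centre of the top face of tile 2 of 7 (white ceramic square, 24 x 24 x 8 mm), 125 mm from the mirror's centre, 154.1 degrees counter-clockwise (seen from above) from the mirror's x axis; neighbours are 28 mm apart. The tile is home when this point is 20 mm above the table, level with the rims
- tile_3_top (a point): centre of the top face of tile 3 of 7 (white ceramic square, 24 x 24 x 8 mm), 125 mm from the mirror's centre, 167.1 degrees counter-clockwise (seen from above) from the mirror's x axis; neighbours are 28 mm apart. The tile is home when this point is 20 mm above the table, level with the rims
- tile_4_top (a point): centre of the top face of tile 4 of 7 (white ceramic square, 24 x 24 x 8 mm), 125 mm from the mirror's centre, 180.0 degrees counter-clockwise (seen from above) from the mirror's x axis; neighbours are 28 mm apart. The tile is home when this point is 20 mm above the table, level with the rims
- tile_5_top (a point): centre of the top face of tile 5 of 7 (white ceramic square, 24 x 24 x 8 mm), 125 mm from the mirror's centre, 192.9 degrees counter-clockwise (seen from above) from the mirror's x axis; neighbours are 28 mm apart. The tile is home when this point is 20 mm above the table, level with the rims
- tile_6_top (a point): centre of the top face of tile 6 of 7 (white ceramic square, 24 x 24 x 8 mm), 125 mm from the mirror's centre, 205.9 degrees counter-clockwise (seen from above) from the mirror's x axis; neighbours are 28 mm apart. The tile is home when this point is 20 mm above the table, level with the rims
- tile_7_top (a point): centre of the top face of tile 7 of 7 (white ceramic square, 24 x 24 x 8 mm), 125 mm from the mirror's centre, 218.8 degrees counter-clockwise (seen from above) from the mirror's x axis; neighbours are 28 mm apart. The tile is home when this point is 20 mm above the table, level with the rims. Tile 7 is the open end of the row
- tile_1 (a joint): how far tile 1 is pressed down (m): 0 = top 6 mm above the rims, 0.006 = home, on its stop, level with the rims; starts between 0 and 0.002; resists with about 4 N plus 25 N per m/s, stays where it is left; negative = pulled out
- tile_2 (a joint): how far tile 2 is pressed down (m): 0 = top 6 mm above the rims, 0.006 = home, on its stop, level with the rims; starts between 0 and 0.002; resists with about 4 N plus 25 N per m/s, stays where it is left; negative = pulled out
- tile_3 (a joint): how far tile 3 is pressed down (m): 0 = top 6 mm above the rims, 0.006 = home, on its stop, level with the rims; starts between 0 and 0.002; resists with about 4 N plus 25 N per m/s, stays where it is left; negative = pulled out
- tile_4 (a joint): how far tile 4 is pressed down (m): 0 = top 6 mm above the rims, 0.006 = home, on its stop, level with the rims; starts between 0 and 0.002; resists with about 4 N plus 25 N per m/s, stays where it is left; negative = pulled out
- tile_5 (a joint): how far tile 5 is pressed down (m): 0 = top 6 mm above the rims, 0.006 = home, on its stop, level with the rims; starts between 0 and 0.002; resists with about 4 N plus 25 N per m/s, stays where it is left; negative = pulled out
- tile_6 (a joint): how far tile 6 is pressed down (m): 0 = top 6 mm above the rims, 0.006 = home, on its stop, level with the rims; starts between 0 and 0.002; resists with about 4 N plus 25 N per m/s, stays where it is left; negative = pulled out
- tile_7 (a joint): how far tile 7 is pressed down (m): 0 = top 6 mm above the rims, 0.006 = home, on its stop, level with the rims; starts between 0 and 0.002; resists with about 4 N plus 25 N per m/s, stays where it is left; negative = pulled out
- dish: shallow white dish, 68 mm across, 20 mm high, standing on the mirror glass. Bystander; origin at its underside
- spare_tile: one spare loose tile, 24 x 24 x 8 mm, lying on the mirror glass inside the border; not part of the row. Bystander; origin at its underside
- palette_knife: palette knife lying on the table, about 210 mm long, 16 mm thick. Bystander; origin at its underside
- jar: empty glass jar, 68 mm across, 65 mm high, open. Bystander; origin at its underside
- glue_bottle: white squeeze bottle, 48 mm across, 130 mm high. Bystander; origin at its underside
- brush: slim paint brush lying on the table, about 225 mm long, 10 mm thick. Bystander; origin at its underside
- nippers: tile nippers lying on the table, about 140 mm long, 16 mm thick. Bystander; origin at its underside

How it is judged:
On the way, in this order (a step that is already met when the one before it is completed fails the run):
1. tile 1 is pressed home (value of joint tile_1 above 0.0045 m), for 0.05 s.
2. tile 3 is pressed home (value of joint tile_3 above 0.0045 m), for 0.05 s.
3. tile 5 is pressed home (value of joint tile_5 above 0.0045 m), for 0.05 s.
4. tile 7 is pressed home, and with it all the others (value of joint each of tile_1, tile_2, tile_3, tile_4, tile_5, tile_6, tile_7 above 0.0045 m), for 0.05 s.
5. the closed fingertips touch the row at tile 5 on the way back (horizontal distance between the grasp point and tile_5_top below 0.02 m and contact force between the fingers and mirror above 0.2 N).
6. the closed fingertips touch the row at tile 3 on the way back (horizontal distance between the grasp point and tile_3_top below 0.02 m and contact force between the fingers and mirror above 0.2 N).
7. the closed fingertips touch the row at tile 1 on the way back (horizontal distance between the grasp point and tile_1_top below 0.02 m and contact force between the fingers and mirror above 0.2 N).
At the end, for the whole second after the job is handed in: all seven tiles pressed at least 4.5 mm of their 6 mm, so within 1.5 mm of level with the rims; the mirror flat, at rest and within 15 mm of where it was (all of step 4 and distance of mirror from where it was at the start of the episode below 0.015 m and angle between mirror's own z axis and vertical below 0.02 rad and linear speed of mirror below 0.01 m/s); the robot touches nothing.
It fails at once if the mirror is leaned on (over 40 N) (contact force between the arm and mirror above 40 N).
It fails at once if the fingers press too hard (over 40 N) (contact force between the fingers and mirror above 40 N).
It fails at once if the mirror is pushed away or lifted (distance of mirror from where it was at the start of the episode above 0.02 m or height (world z) of mirror above 0.008 m or angle between mirror's own z axis and vertical above 0.05 rad).
It fails at once if a tile is pulled out (value of joint any of tile_1, tile_2, tile_3, tile_4, tile_5, tile_6, tile_7 below -0.0015 m).
It fails at once if a bystander is moved, lifted or knocked over (distance of any of dish, spare_tile, palette_knife, jar, glue_bottle, brush, nippers from where it was at the start of the episode above 0.03 m or angle between any of jar, glue_bottle's own z axis and vertical above 0.5 rad).
It also fails if it takes over 64 s, if anything falls off the work surface, if the arm or the gripper's body presses on something with over 40 N, if the wrist force passes 120 N, or if a joint passes its speed limit or range.

## Working session

There is one attempt and no reset: what is moved stays moved. The work goes in short steps, Python scripts to look and compute and a tool call to move; the robot and the scene stay as the last step left them, time stands still between calls to the robot, and variables do not carry over. Pictures are saved under pics/ and viewed, at most 10 in all, crops included, and the job is handed in when it is done.

Besides the shell and the picture viewer there is one more tool, called after "Call:" as a command line: name --argument value ..., lists and objects as JSON in quotes. send_rows: Moves the arm, as the interface text tells. Its arguments: {"type":"object","properties":{"targets":{"type":"array"},"fingers":{"type":"number"},"newtons":{"type":"number"}},"required":["targets"]}

```bash
mkdir -p pics
python3 - <<'E'
from plant import *
import cv2,numpy as np
s=get_state();print(s)
for n in("top","scene"):
    d=snapshot(n);cv2.imwrite(f"pics/{n}0.png",d["img"]);np.savez(f"{n}0.npz",**d);print(n,d["fx"],d["cx"],d["cy"],d["cam_to_world"])
E
```

```text
{'clock': 0.0, 'q': array([ 1.16076992,  0.68995948, -0.19453429,  1.56631737,  0.1573119 ,
        0.90245579, -0.21507229]), 'qd': array([ 0.00224969,  0.00028713, -0.00116725,  0.00084343, -0.00324183,
        0.00034892,  0.00067734]), 'joint_torque': array([ 4.13399530e-04, -5.27562654e+01, -1.26712896e+00, -1.53427434e+01,
       -5.27334970e-02,  6.63076426e-03,  1.54942113e-04]), 'tool_pos': array([ 0.26808037, -0.56391831,  0.23793292]), 'eef_rot': array([ 9.75463258e-01,  2.20160556e-01, -2.49641948e-04, -8.36729498e-04]), 'contact_force': array([ 0.32211823, -0.55261648,  1.19833067]), 'moment': array([-0.04224748, -0.00169297,  0.04752502]), 'finger_force': 0.0, 'opening': 1.0012567482686652}
top 436.73966232634945 255.78993921118584 188.59526471366343 [[ 0.00241304 -0.98943438  0.14496132  0.44552176]
 [-0.99998586 -0.00170063  0.00503817  0.01512695]
 [-0.00473842 -0.14497143 -0.9894245   1.08904845]
 [ 0.          0.          0.          1.        ]]
scene 432.82227249382476 249.65444679475243 190.9016175857721 [[ 0.40727369  0.71688266 -0.5658687   1.04209711]
 [ 0.91327935 -0.31492518  0.25834659 -0.18387902]
 [ 0.00699789 -0.62201397 -0.78297487  0.67848123]
 [ 0.          0.          0.          1.        ]]
```

View pics/top0.png

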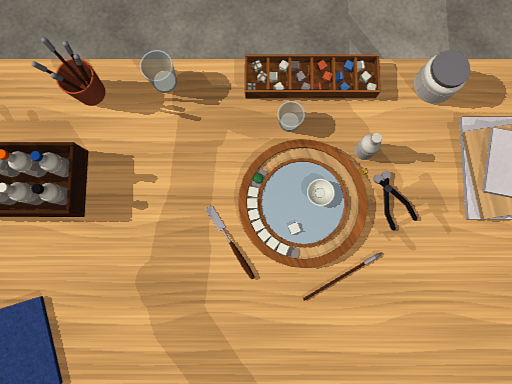

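View pics/scene0.png

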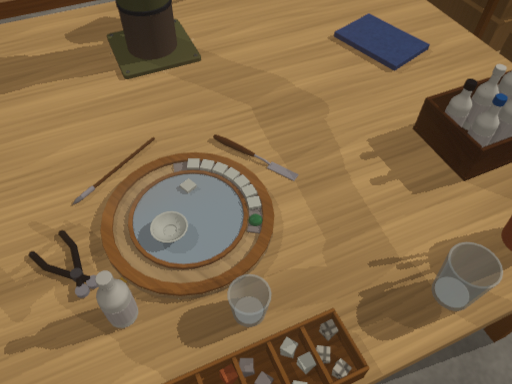

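The top view shows the mirror at about (304,203), the green stone at (258,178), and the tiles running from (253,192) round to (285,250). The dish (320,191) and spare tile (294,228) are on the glass. In the scene view the stone is at (256,219), with the tiles from (254,202) to (193,163).

```bash
cat > h.py <<'E'
import numpy as np,cv2
from scipy.spatial.transform import Rotation as R
def cast(d,uv,z):
    M=d["cam_to_world"];uv=np.atleast_2d(uv)
    r=np.c_[(uv[:,0]-d["cx"])/d["fx"],(uv[:,1]-d["cy"])/d["fy"],np.ones(len(uv))]@M[:3,:3].T
    o=M[:3,3];return o+r*((z-o[2])/r[:,2])[:,None]
ANG=np.deg2rad([141.2,154.1,167.1,180,192.9,205.9,218.8])
MOD=.125*np.c_[np.cos(ANG),np.sin(ANG)]
def fit(A,B):
    a=A.mean(0);b=B.mean(0);U,S,V=np.linalg.svd((A-a).T@(B-b));D=np.diag([1,np.linalg.det(V.T@U.T)])
    Q=V.T@D@U.T;return Q,b-Q@a,np.linalg.norm((A@Q.T+b-Q@a)-B,axis=1)
E
python3 - <<'E'
from h import *
for n,c,cs in(("top",(304,203),(258,178)),("scene",(187,216),(256,219))):
    d=dict(np.load(f"{n}0.npz"));im=d["img"]
    big=cv2.resize(im,None,fx=4,fy=4,interpolation=cv2.INTER_CUBIC)
    hsv=cv2.cvtColor(big,cv2.COLOR_BGR2HSV)
    m=((hsv[...,2]>195)&(hsv[...,1]<45)).astype(np.uint8)
    k,l,st,ce=cv2.connectedComponentsWithStats(m)
    for i in range(1,k):
        p=ce[i]/4-.375
        if 100<st[i,4]<4000 and np.hypot(*(p-c))<95: print(n,p.round(1),st[i,4],cast(d,p,.025)[0].round(4))
    g=((hsv[...,0]>45)&(hsv[...,0]<85)&(hsv[...,1]>90)).astype(np.uint8)
    k,l,st,ce=cv2.connectedComponentsWithStats(g)
    for i in range(1,k):
        p=ce[i]/4-.375
        if st[i,4]>200 and np.hypot(*(p-cs))<15: print("stone",p,st[i,4],cast(d,p,.021)[0])
    x,y=(235,135) if n=="top" else (95,140)
    w,h=(140,140) if n=="top" else (190,150)
    cv2.imwrite(f"pics/{n}crop.png",cv2.resize(im[y:y+h,x:x+w],None,fx=4,fy=4,interpolation=cv2.INTER_CUBIC))
E
```

```text
top [365.7 142.3] 1310 [ 0.7188 -0.2537  0.025 ]
top [252.7 191.4] 1261 [0.5944 0.0281 0.025 ]
top [251.7 202.7] 1405 [0.5665 0.0305 0.025 ]
top [253.2 214.1] 1356 [0.5386 0.0266 0.025 ]
top [257.5 224.9] 1362 [0.5121 0.0162 0.025 ]
top [293.8 227.7] 1434 [ 0.5054 -0.0721  0.025 ]
top [263.8 234.6] 1400 [0.4888 0.0009 0.025 ]
top [272.3 242.6] 1389 [ 0.4695 -0.0197  0.025 ]
top [282.4 248.5] 1408 [ 0.4554 -0.0441  0.025 ]
stone [257.9304868  177.85004125] 1212 [0.62894978 0.01532075 0.021     ]
stone [255.18865741 219.58072917] 1728 [0.63268943 0.01490256 0.021     ]
```

View pics/topcrop.png

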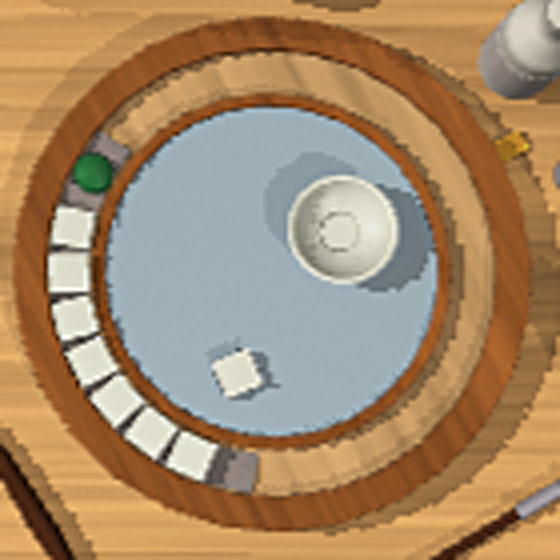

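The crop confirms seven white tiles running anticlockwise in the picture from the green stone, with the brass plate opposite at about (515,145). Next I fit the mirror pose and plan the first move.

```bash
cat >> h.py <<'E'
def plan(s,tgts,P=None):
    """tgts: (x,y,z,yaw of tool y axis [rad]); prints rows in move units"""
    R0=R.from_quat(s["eef_rot"]);p=np.array(s["tool_pos"])
    for t in tgts:
        yw=t[3]; best=None
        for a in(yw,yw+np.pi):
            y=np.array([np.cos(a),np.sin(a),0]);z=np.array([0,0,-1.]);x=np.cross(y,z)
            rv=(R0.inv()*R.from_matrix(np.c_[x,y,z])).as_rotvec()
            if best is None or np.linalg.norm(rv)<np.linalg.norm(best):best=rv
        print((R0.inv().apply(np.array(t[:3])-p)/.3).round(4).tolist(),(best/np.pi).round(4).tolist())
E
python3 - <<'E'
from h import *;from plant import *
W=np.array([[.5944,.0281],[.5665,.0305],[.5386,.0266],[.5121,.0162],[.4888,.0009],[.4695,-.0197],[.4554,-.0441]])
Q,t,r=fit(MOD,W);yaw=np.arctan2(Q[1,0],Q[0,0])
print("center",t,"yaw",np.rad2deg(yaw),"res",r.round(4))
T=MOD@Q.T+t;a=(.125+.0)*0;phi=ANG+yaw
print(T.round(4),np.rad2deg(phi).round(1))
sa=ANG[0]-2*np.arcsin(.037/.25);print("stone pred",Q@(.125*np.array([np.cos(sa),np.sin(sa)]))+t)
# scene-view check
d=dict(np.load("scene0.npz"));big=cv2.resize(d["img"],None,fx=4,fy=4,interpolation=cv2.INTER_CUBIC)
hsv=cv2.cvtColor(big,cv2.COLOR_BGR2HSV)
m=((hsv[...,2]>160)&(hsv[...,1]<50)).astype(np.uint8)
k,l,st,ce=cv2.connectedComponentsWithStats(m)
for i in range(1,k):
    q=cast(d,ce[i]/4-.375,.024)[0]
    e=np.linalg.norm(T-q[:2],axis=1)
    if e.min()<.014: print("tile",e.argmin()+1,q[:2].round(4),(q[:2]-T[e.argmin()]).round(4),st[i,4])
np.savez("fit.npz",T=T,phi=phi)
plan(get_state(),[(*T[0],.24,phi[0]),(*T[0],.06,phi[0])])
E
```

```text
center [ 0.56975828 -0.09448186] yaw -62.58527067039012 res [0.0001 0.0001 0.0002 0.0003 0.0001 0.0001 0.    ]
[[ 0.5944  0.0281]
 [ 0.5665  0.0305]
 [ 0.5384  0.0265]
 [ 0.5122  0.0165]
 [ 0.4889  0.0008]
 [ 0.4695 -0.0198]
 [ 0.4554 -0.0441]] [ 78.6  91.5 104.5 117.4 130.3 143.3 156.2]
stone pred [0.62922542 0.01546658]
tile 7 [ 0.4558 -0.0436] [0.0004 0.0005] 1211
tile 6 [ 0.4698 -0.0188] [0.0003 0.001 ] 1195
tile 5 [0.4889 0.0019] [-0.      0.0011] 1231
tile 4 [0.5121 0.0176] [-0.0001  0.0011] 1255
tile 3 [0.5382 0.0276] [-0.0002  0.0011] 1368
tile 2 [0.5659 0.0314] [-0.0005  0.0009] 1435
tile 1 [0.5949 0.0286] [0.0005 0.0005] 1514
[1.8299, -1.315, -0.0047] [-0.0005, 0.0002, 0.2045]
[1.8299, -1.314, 0.5953] [-0.0005, 0.0002, 0.2045]
```

Call:
send_rows --targets '[[[0.23,-0.16,0],[0,0,0.03]],[[0.46,-0.33,0],[0,0,0.06]],[[0.69,-0.5,0],[0,0,0.09]],[[0.92,-0.66,0],[0,0,0.12]],[[0.92,-0.66,0],[0,0,0.12]],[[0.92,-0.66,0],[0,0,0.12]],[[0.92,-0.66,0],[0,0,0.12]],[[0.92,-0.66,0],[0,0,0.12]]]' --fingers 0 --newtons 10

```text
clock: 1.1
tool_pos: [0.4317, -0.2685, 0.2386]
eef_rot: [0.999, 0.032, -0.0, 0.0]
contact_force: [-0.2, 0.0, 0.8]
opening: 0.117
finger_force: 0.0
```

```bash
cat > go.py <<'E'
from h import *;from plant import *;import sys
f=np.load("fit.npz");T,phi=f["T"],f["phi"]
s=get_state();print(round(s["clock"],2),s["tool_pos"].round(4),s["contact_force"].round(2),round(s["opening"],3))
t=[]
for a in sys.argv[1:]:
    i,z=a.split(",");i=float(i)-1;g=np.arange(7)
    t.append((np.interp(i,g,T[:,0]),np.interp(i,g,T[:,1]),float(z),np.interp(i,g,phi)))
plan(s,t)
E
python3 go.py 1,.24 1,.06
```

```text
1.1 [ 0.4317 -0.2685  0.2386] [-0.16  0.    0.75] 0.117
[0.6056, -0.9512, -0.0061] [0.0003, 0.0003, 0.0839]
[0.6062, -0.9517, 0.5939] [0.0003, 0.0003, 0.0839]
```

Call:
send_rows --targets '[[[0.61,-0.95,0],[0,0,0.084]],[[0.61,-0.95,0],[0,0,0.084]],[[0.61,-0.95,0],[0,0,0.084]],[[0.61,-0.95,0],[0,0,0.084]],[[0.61,-0.95,0],[0,0,0.084]],[[0.61,-0.95,0],[0,0,0.084]],[[0.61,-0.95,0],[0,0,0.084]],[[0.606,-0.952,0.3],[0,0,0.084]],[[0.606,-0.952,0.5],[0,0,0.084]],[[0.606,-0.952,0.65],[0,0,0.084]],[[0.606,-0.952,0.65],[0,0,0.084]],[[0.606,-0.952,0.65],[0,0,0.084]]]'

```text
clock: 2.6
tool_pos: [0.5956, 0.0277, 0.045]
eef_rot: [0.995, -0.1, 0.001, 0.001]
contact_force: [0.3, -0.5, 0.6]
opening: 0.003
finger_force: 0.0
```

```bash
python3 go.py 1,.03 1,.02 1,.019
python3 - <<'E'
from plant import *;import cv2
cv2.imwrite("pics/t1.png",cv2.resize(snapshot("scene")["img"][60:260,80:340],None,fx=3,fy=3))
E
```

```text
2.6 [0.5956 0.0277 0.045 ] [ 0.33 -0.48  0.6 ] 0.003
[-0.004, -0.0004, 0.05] [0.0003, -0.0004, -0.0003]
[-0.0041, -0.0004, 0.0833] [0.0003, -0.0004, -0.0003]
[-0.0041, -0.0004, 0.0866] [0.0003, -0.0004, -0.0003]
```

View pics/t1.png

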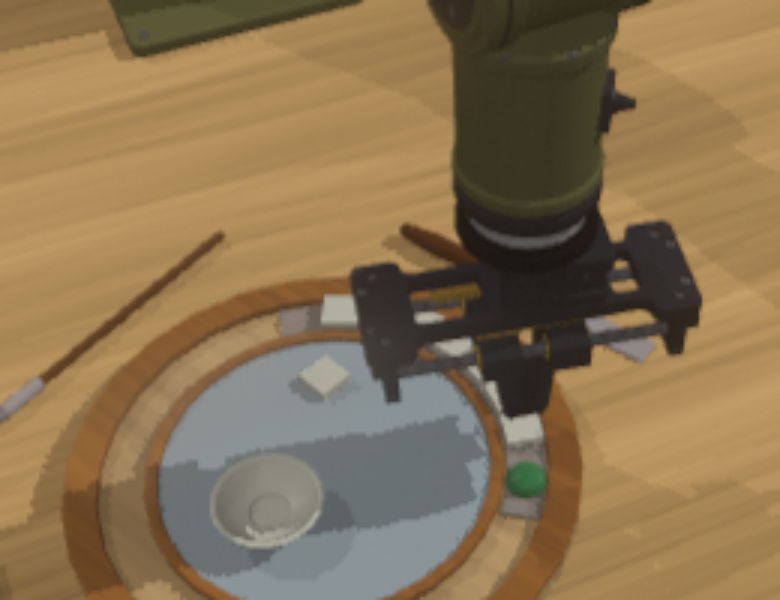

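The closed fingertips hover over tile 1 at crop pixel (525,405), right next to the stone at (527,480). I press tile 1.

Call:
send_rows --targets '[[[-0.004,0,0.03],[0,0,0]],[[-0.004,0,0.05],[0,0,0]],[[-0.004,0,0.057],[0,0,0]],[[-0.004,0,0.062],[0,0,0]],[[-0.004,0,0.067],[0,0,0]],[[-0.004,0,0.072],[0,0,0]],[[-0.004,0,0.077],[0,0,0]],[[-0.004,0,0.081],[0,0,0]],[[-0.004,0,0.084],[0,0,0]],[[-0.004,0,0.084],[0,0,0]],[[-0.004,0,0.084],[0,0,0]]]'

```text
clock: 4.03
tool_pos: [0.5939, 0.0302, 0.0203]
eef_rot: [0.995, -0.098, 0.0, -0.0]
contact_force: [-3.4, 0.7, 18.6]
opening: 0.005
finger_force: 9.3
```

```bash
python3 go.py 1,.0195 1,.019 1,.035 2,.035
```

```text
4.03 [0.5939 0.0302 0.0203] [-3.43  0.72 18.63] 0.005
[0.0031, 0.0068, 0.0028] [-0.0001, -0.0002, 0.0005]
[0.0031, 0.0068, 0.0045] [-0.0001, -0.0002, 0.0005]
[0.0032, 0.0068, -0.0489] [-0.0001, -0.0002, 0.0005]
[-0.0899, 0.0172, -0.0489] [-0.0001, -0.0002, -0.0712]
```

Call:
send_rows --targets '[[[0,0,-0.02],[0,0,0]],[[0,0,-0.05],[0,0,0]],[[-0.04,0.005,-0.05],[0,0,-0.036]],[[-0.093,0.01,-0.05],[0,0,-0.0715]],[[-0.093,0.01,-0.05],[0,0,-0.0715]],[[-0.093,0.01,-0.05],[0,0,-0.0715]]]'

```text
clock: 4.78
tool_pos: [0.5668, 0.0326, 0.0336]
eef_rot: [1.0, 0.013, 0.001, 0.0]
contact_force: [-0.3, 0.7, -0.4]
opening: 0.008
finger_force: 0.0
```

```bash
python3 go.py 2,.02 3,.02
```

```text
4.78 [0.5668 0.0326 0.0336] [-0.26  0.67 -0.39] 0.008
[-0.0015, 0.0072, 0.0453] [0.0, -0.0004, -0.0003]
[-0.0952, 0.0179, 0.0452] [0.0001, -0.0004, -0.0725]
```

Call:
send_rows --targets '[[[0,0.006,0.01],[0,0,0]],[[0,0.006,0.02],[0,0,0]],[[0,0.006,0.025],[0,0,0]],[[0,0.006,0.03],[0,0,0]],[[0,0.006,0.035],[0,0,0]],[[0,0.006,0.04],[0,0,0]],[[0,0.006,0.044],[0,0,0]],[[0,0.006,0.047],[0,0,0]],[[0,0.006,0.047],[0,0,0]],[[0,0.006,0.047],[0,0,0]]]'

```text
clock: 6.02
tool_pos: [0.566, 0.0308, 0.0204]
eef_rot: [1.0, 0.014, 0.0, 0.0]
contact_force: [-3.7, -0.5, 12.5]
opening: 0.002
finger_force: 6.4
```

```bash
python3 go.py 2,.02 3,.02
```

```text
6.03 [0.566  0.0308 0.0204] [-3.67 -0.55 12.45] 0.002
[0.0016, 0.001, 0.0013] [0.0001, -0.0002, 0.0003]
[-0.0922, 0.0116, 0.0013] [0.0001, -0.0001, -0.0719]
```

Call:
send_rows --targets '[[[0,0,-0.04],[0,0,0]],[[-0.045,0.005,-0.04],[0,0,-0.036]],[[-0.093,0.0105,-0.04],[0,0,-0.072]],[[-0.093,0.0105,-0.04],[0,0,-0.072]],[[-0.093,0.0105,-0.023],[0,0,-0.072]],[[-0.093,0.0105,-0.018],[0,0,-0.072]],[[-0.093,0.0105,-0.013],[0,0,-0.072]],[[-0.093,0.0105,-0.008],[0,0,-0.072]],[[-0.093,0.0105,-0.003],[0,0,-0.072]],[[-0.093,0.0105,0.001],[0,0,-0.072]],[[-0.093,0.0105,0.001],[0,0,-0.072]],[[-0.093,0.0105,0.001],[0,0,-0.072]]]'

```text
clock: 7.52
tool_pos: [0.5393, 0.0273, 0.0204]
eef_rot: [0.992, 0.127, 0.001, -0.0]
contact_force: [1.0, 1.1, 14.5]
opening: 0.006
finger_force: 7.1
```

```bash
python3 go.py 3,.02 4,.02
```

```text
7.53 [0.5393 0.0273 0.0204] [ 1.02  1.08 14.46] 0.006
[-0.0034, 0.0017, 0.0012] [0.0001, -0.0009, 0.0001]
[-0.0964, 0.0122, 0.0009] [0.0002, -0.0009, -0.0715]
```

Works well; same for tile 4.

Call:
send_rows --targets '[[[0,0,-0.04],[0,0,0]],[[-0.045,0.005,-0.04],[0,0,-0.036]],[[-0.095,0.011,-0.04],[0,0,-0.072]],[[-0.095,0.011,-0.04],[0,0,-0.072]],[[-0.095,0.011,-0.023],[0,0,-0.072]],[[-0.095,0.011,-0.018],[0,0,-0.072]],[[-0.095,0.011,-0.013],[0,0,-0.072]],[[-0.095,0.011,-0.008],[0,0,-0.072]],[[-0.095,0.011,-0.003],[0,0,-0.072]],[[-0.095,0.011,0.0],[0,0,-0.072]],[[-0.095,0.011,0.0],[0,0,-0.072]],[[-0.095,0.011,0.0],[0,0,-0.072]]]'

```text
clock: 9.02
tool_pos: [0.512, 0.0169, 0.0203]
eef_rot: [0.971, 0.238, 0.001, 0.0]
contact_force: [-1.1, 1.2, 15.8]
opening: 0.002
finger_force: 8.0
```

```bash
python3 go.py 4,.02 5,.02
```

```text
9.03 [0.512  0.0169 0.0203] [-1.08  1.19 15.82] 0.002
[-0.0, 0.0015, 0.0011] [0.0002, -0.0006, 0.0005]
[-0.0931, 0.0119, 0.001] [0.0003, -0.0006, -0.0712]
```

Call:
send_rows --targets '[[[0,0,-0.04],[0,0,0]],[[-0.045,0.005,-0.04],[0,0,-0.036]],[[-0.093,0.011,-0.04],[0,0,-0.072]],[[-0.093,0.011,-0.04],[0,0,-0.072]],[[-0.093,0.011,-0.023],[0,0,-0.072]],[[-0.093,0.011,-0.018],[0,0,-0.072]],[[-0.093,0.011,-0.013],[0,0,-0.072]],[[-0.093,0.011,-0.008],[0,0,-0.072]],[[-0.093,0.011,-0.003],[0,0,-0.072]],[[-0.093,0.011,0.0],[0,0,-0.072]],[[-0.093,0.011,0.0],[0,0,-0.072]],[[-0.093,0.011,0.0],[0,0,-0.072]]]'

```text
clock: 10.52
tool_pos: [0.4889, 0.0013, 0.0203]
eef_rot: [0.938, 0.346, 0.001, 0.0]
contact_force: [-0.8, 2.7, 16.8]
opening: 0.005
finger_force: 8.4
```

```bash
python3 go.py 5,.02 6,.02
```

```text
10.53 [0.4889 0.0013 0.0203] [-0.82  2.72 16.81] 0.005
[-0.0011, 0.0013, 0.001] [0.0004, -0.0007, 0.0009]
[-0.0949, 0.0117, 0.0008] [0.0004, -0.0006, -0.0713]
```

Call:
send_rows --targets '[[[0,0,-0.04],[0,0,0]],[[-0.045,0.005,-0.04],[0,0,-0.036]],[[-0.094,0.011,-0.04],[0,0,-0.072]],[[-0.094,0.011,-0.04],[0,0,-0.072]],[[-0.094,0.011,-0.023],[0,0,-0.072]],[[-0.094,0.011,-0.018],[0,0,-0.072]],[[-0.094,0.011,-0.013],[0,0,-0.072]],[[-0.094,0.011,-0.008],[0,0,-0.072]],[[-0.094,0.011,-0.003],[0,0,-0.072]],[[-0.094,0.011,0.0],[0,0,-0.072]],[[-0.094,0.011,0.0],[0,0,-0.072]],[[-0.094,0.011,0.0],[0,0,-0.072]]]'

```text
clock: 12.02
tool_pos: [0.4693, -0.0193, 0.0203]
eef_rot: [0.893, 0.45, 0.001, 0.0]
contact_force: [-0.6, 3.1, 17.9]
opening: 0.006
finger_force: 9.0
```

```bash
python3 go.py 6,.02 7,.02
```

```text
12.03 [ 0.4693 -0.0193  0.0203] [-0.58  3.13 17.93] 0.006
[-0.0008, 0.0015, 0.001] [0.0004, -0.0006, 0.0008]
[-0.0939, 0.0117, 0.0009] [0.0005, -0.0005, -0.0709]
```

Call:
send_rows --targets '[[[0,0,-0.04],[0,0,0]],[[-0.045,0.005,-0.04],[0,0,-0.036]],[[-0.094,0.011,-0.04],[0,0,-0.072]],[[-0.094,0.011,-0.04],[0,0,-0.072]],[[-0.094,0.011,-0.023],[0,0,-0.072]],[[-0.094,0.011,-0.018],[0,0,-0.072]],[[-0.094,0.011,-0.013],[0,0,-0.072]],[[-0.094,0.011,-0.008],[0,0,-0.072]],[[-0.094,0.011,-0.003],[0,0,-0.072]],[[-0.094,0.011,0.0],[0,0,-0.072]],[[-0.094,0.011,0.0],[0,0,-0.072]],[[-0.094,0.011,0.0],[0,0,-0.072]]]'

```text
clock: 13.52
tool_pos: [0.4552, -0.0439, 0.0203]
eef_rot: [0.837, 0.547, 0.001, 0.0]
contact_force: [-1.6, 1.0, 18.2]
opening: 0.008
finger_force: 9.0
```

```bash
python3 go.py 7,.02 6,.02
```

```text
13.53 [ 0.4552 -0.0439  0.0203] [-1.58  1.01 18.15] 0.008
[-0.0001, 0.0008, 0.0009] [0.0006, -0.0003, 0.001]
[0.0929, 0.0116, 0.001] [0.0005, -0.0004, 0.0726]
```

Call:
send_rows --targets '[[[0,0,-0.002],[0,0,0]],[[0,0,-0.002],[0,0,0]],[[0,0,-0.002],[0,0,0]]]'

```text
clock: 13.9
tool_pos: [0.4552, -0.0439, 0.0204]
eef_rot: [0.837, 0.547, 0.001, 0.0]
contact_force: [-0.8, 0.6, 11.6]
opening: 0.004
finger_force: 5.7
```

Call:
send_rows --targets '[[[0,0,-0.001],[0,0,0]],[[0.0235,0.001,-0.001],[0,0,0.018]],[[0.047,0.003,-0.001],[0,0,0.036]],[[0.07,0.006,-0.001],[0,0,0.054]],[[0.093,0.0105,-0.001],[0,0,0.072]],[[0.116,0.0165,-0.001],[0,0,0.09]],[[0.138,0.0235,-0.001],[0,0,0.108]],[[0.16,0.032,-0.001],[0,0,0.126]],[[0.182,0.042,-0.001],[0,0,0.144]],[[0.182,0.042,-0.001],[0,0,0.144]]]'

```text
clock: 15.15
tool_pos: [0.4849, -0.0025, 0.0204]
eef_rot: [0.939, 0.344, -0.004, 0.002]
contact_force: [-5.6, -4.3, 11.6]
opening: 0.007
finger_force: 6.0
```

```bash
python3 go.py 5,.02 3,.02
```

```text
15.15 [ 0.4849 -0.0025  0.0204] [-5.58 -4.32 11.62] 0.007
[0.0172, 0.0001, 0.0011] [0.0003, 0.0027, -0.0001]
[0.1985, 0.0415, -0.0004] [0.0009, 0.0026, 0.1432]
```

Call:
send_rows --targets '[[[0,0,-0.002],[0,0,0]],[[0,0,-0.002],[0,0,0]],[[0,0,-0.002],[0,0,0]]]'

```text
clock: 15.52
tool_pos: [0.4885, 0.0012, 0.0205]
eef_rot: [0.938, 0.346, 0.0, -0.0]
contact_force: [-0.1, 1.3, 0.7]
opening: 0.007
finger_force: 0.2
```

```bash
python3 go.py 5,.02 3,.02
python3 - <<'E'
from h import *;from plant import *
d=snapshot("scene");d0=dict(np.load("scene0.npz"))
a,b=[cv2.cvtColor(x["img"],cv2.COLOR_BGR2GRAY)[190:290,100:280].astype(np.float32) for x in(d0,d)]
for y,x,h,w in((10,5,60,60),(0,130,50,45),(50,40,45,70)): print(cv2.phaseCorrelate(a[y:y+h,x:x+w].copy(),b[y:y+h,x:x+w].copy()))
cv2.imwrite("pics/t5.png",cv2.resize(d["img"][60:310,80:340],None,fx=2.4,fy=2.4))
E
```

```text
15.53 [0.4885 0.0012 0.0205] [-0.06  1.34  0.7 ] 0.007
[0.0003, 0.0017, 0.0016] [-0.0001, -0.0003, 0.001]
[0.1815, 0.0438, 0.0018] [-0.0001, -0.0003, 0.1443]
((0.0355317924046723, 0.15012937096652124), 0.7410672595765856)
((0.3966239328887653, 0.9360141748038231), 0.8678130433824327)
((0.007398877340293097, 0.4544496472776487), 1.003366529720801)
```

View pics/t5.png

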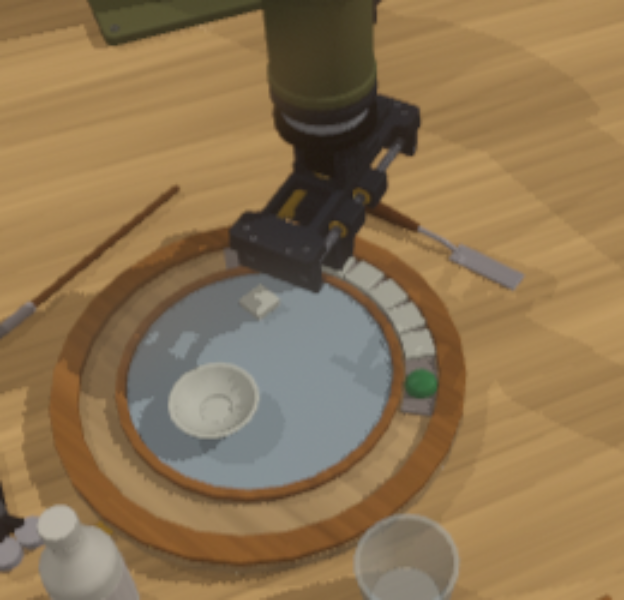

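Tiles 1–4 look level in the picture, at (350–420, 270–345). The stone at (421,382) and the mirror have hardly shifted. I carry on the stroke with lighter force.

Call:
send_rows --targets '[[[0,0.001,0.001],[0,0,0]],[[0.0235,0.002,0.001],[0,0,0.018]],[[0.047,0.004,0.001],[0,0,0.036]],[[0.07,0.007,0.001],[0,0,0.054]],[[0.093,0.0115,0.001],[0,0,0.072]],[[0.116,0.0175,0.001],[0,0,0.09]],[[0.138,0.0245,0.001],[0,0,0.108]],[[0.16,0.033,0.001],[0,0,0.126]],[[0.182,0.043,0.001],[0,0,0.144]],[[0.182,0.043,0.001],[0,0,0.144]]]'

```text
clock: 16.82
tool_pos: [0.5362, 0.0248, 0.0204]
eef_rot: [0.992, 0.126, -0.002, 0.001]
contact_force: [-3.3, -0.8, 6.3]
opening: 0.003
finger_force: 3.3
```

```bash
python3 go.py 3,.02 1,.02
```

```text
16.82 [0.5362 0.0248 0.0204] [-3.26 -0.77  6.34] 0.003
[0.0088, -0.0036, 0.0014] [0.0004, 0.0013, -0.0002]
[0.1908, 0.0381, 0.0007] [0.0007, 0.0012, 0.1437]
```

Call:
send_rows --targets '[[[0,0,0],[0,0,0]],[[0.0235,0.0,0],[0,0,0.018]],[[0.047,0.002,0],[0,0,0.036]],[[0.07,0.005,0],[0,0,0.054]],[[0.093,0.01,0],[0,0,0.072]],[[0.116,0.016,0],[0,0,0.09]],[[0.138,0.023,0],[0,0,0.108]],[[0.16,0.031,0],[0,0,0.126]],[[0.182,0.041,0],[0,0,0.144]],[[0.182,0.041,0],[0,0,0.144]],[[0.182,0.041,0],[0,0,0.144]]]'

```text
clock: 18.2
tool_pos: [0.5926, 0.0277, 0.0205]
eef_rot: [0.995, -0.099, -0.001, 0.0]
contact_force: [-2.9, -0.1, 6.3]
opening: 0.003
finger_force: 2.9
```

```bash
python3 go.py 1,.02
```

```text
18.2 [0.5926 0.0277 0.0205] [-2.93 -0.1   6.33] 0.003
[0.0057, -0.0023, 0.0016] [0.0003, 0.0007, -0.0]
```

Contact at tile 1 is made. I lift well clear and back away.

Call:
send_rows --targets '[[[0,0,-0.1],[0,0,0]],[[0,0,-0.3],[0,0,0]],[[0,0,-0.5],[0,0,0]],[[0,0,-0.6],[0,0,0]],[[-0.3,0,-0.7],[0,0,0]],[[-0.3,-0.2,-0.7],[0,0,0]],[[-0.3,-0.5,-0.7],[0,0,0]],[[-0.3,-0.7,-0.7],[0,0,0]],[[-0.3,-0.9,-0.7],[0,0,0]],[[-0.3,-0.9,-0.7],[0,0,0]],[[-0.3,-0.9,-0.7],[0,0,0]]]'

```text
clock: 19.58
tool_pos: [0.558, 0.3129, 0.2296]
eef_rot: [0.995, -0.097, -0.001, -0.0]
contact_force: [-0.3, -0.3, -0.1]
opening: 0.008
finger_force: 0.0
```

```bash
python3 go.py
python3 - <<'E'
from h import *;from plant import *
d=snapshot("scene")
cv2.imwrite("pics/t6.png",cv2.resize(d["img"][130:270,90:290],None,fx=4,fy=4,interpolation=cv2.INTER_CUBIC))
E
```

```text
19.57 [0.558  0.3129 0.2296] [-0.32 -0.28 -0.1 ] 0.008
```

View pics/t6.png

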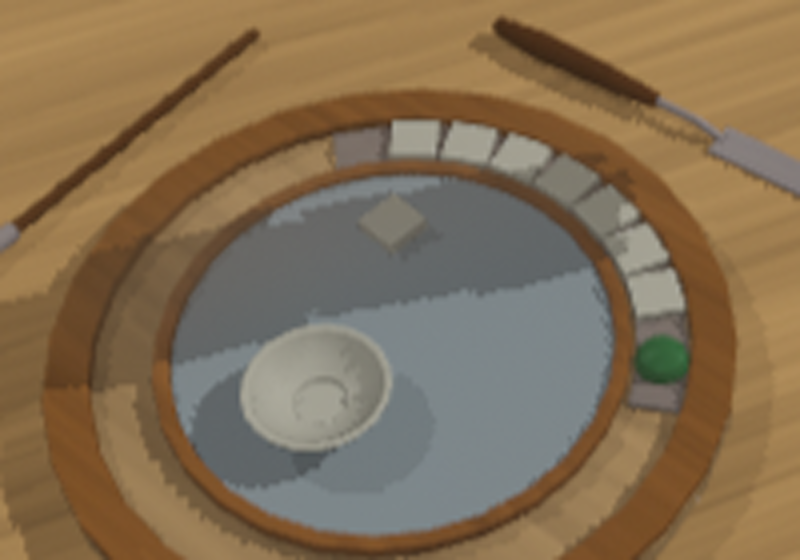

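All seven tiles, from crop pixel (657,293) to (415,138), lie level with the rims. The dish (316,387) and spare tile (392,220) are still in place. The arm is clear, so I hand in.

```bash
python3 -c "
from plant import *
print(finish_job())"
```

```text
the job is handed in; nothing more can be done
None
```

I pressed all seven tiles in order from the stone, stroked back along the row with closed fingers, and handed the job in with the arm clear at about 20 s; all seven look level in the last picture, forces read under 20 N, but no verdict came back.

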